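# Shut the loaded tin bin and log it with the contact reader

### The job

The tin bin is full: shut its sloping lid all the way, then take the reader wand out of its stand and log the bin by holding the wand's sprung brass tip on the round steel tag on the lid. Hold the wand square to the lid (so it leans with the lid's slope, not plumb upright) and press lightly, about 3 N, so that the tip springs in part of the way but does not bottom out. Finish like that, still holding the wand on the tag with the lid shut; never press the wand hard on the bin, and leave the other things on the table where they are.

Things in the scene. Friction and masses are not known exactly. Their poses are not given: they have to be found in the camera images.
- bin: Tin bin fixed to the table, 150 mm deep (x) by 190 mm wide (y); front wall (-x side, towards the robot) 85 mm high, back wall 140 mm high, so its shut lid slopes down to the front at 0.35 rad (20 degrees). Origin: centre of its underside; z up. The lid's hinge line runs along the bin's y at x = +75 mm, z = 140 mm in the bin's frame.
- lid (a joint): Angle of the bin's lid about its hinge at the back rim: 0 is fully shut, about 0.7 to 1.1 rad (its front edge raised) at the start; a stiff hinge that stays where it is left. Pushing down with 2 to 6 N on the lid's upper face near its front edge closes it. The latch on the front is a plain tongue that needs no working.
- lid_edge (a point): A point on the upper face of the lid, midway across, 145 mm from the hinge line and 14 mm back from the free front edge: a good place to push. It lies in the lid's face, 9 mm above (along the lid's z) the hinge line. Axes turn with the lid: x up the slope towards the hinge, y along the hinge, z out of the upper face. The lid is 162 x 202 x 6 mm.
- tag (a point): Centre of the top face of the round steel tag (28 mm across, standing 3 mm above the lid, with a 36 mm black rubber ring round it) on the lid's upper face, 80 mm from the hinge line and 40 mm to the +y side of the lid's middle (the square plate on the other side is not it). Axes as for lid_edge: z is square out of the lid's face.
- stand: Wand stand, a grey block 84 x 84 x 65 mm high fixed to the table, with a 22 mm square hole in which the wand's nozzle hangs, tip down. Origin: centre of its underside.
- wand_grip (a point): Centre of the wand's grip, a grey upright bar 30 mm (x) by 24 mm (y) and 75 mm tall; reaches 37.5 mm above and below this point. Under it a 40 mm round black flange 5 mm thick rests on the stand's top, so at the start the grip centre is 107.5 mm above the table. z is the wand's axis, pointing away from the tip; the tip is 101.5 mm below this point along the axis when sprung out. Wand mass about 0.14 kg. Lift it about 70 mm or more to clear the stand.
- tip (a point): End of the wand's brass pin (8 mm across, round-ended) which stands 14 mm out of the 18 mm nozzle. It moves with the pin.
- wand_pin (a joint): How far the sprung pin is pushed in: 0 free, 0.012 m bottomed out. It starts to move at about 1 N, and takes 0.4 N per mm more (5.8 N at the bottom).
- bottle_a: Yellow plastic bottle, 60 mm across, 190 mm high, standing on a round 25 mm high turntable (200 mm across) behind the work area; leave alone. Origin: centre of its underside.
- bottle_b: The other such bottle; leave alone.
- tumbler: Glass tumbler, 68 mm across, 100 mm high, standing between stand and bin; leave alone. Origin: centre of its underside.
- opener: Chrome bottle opener lying flat, about 125 mm long, 38 mm wide; leave alone. Origin near its middle, on the table.
- silicone_lid: Green silicone lid, 90 mm across, 16 mm high, on the table; leave alone. Origin: centre of its underside.
- dish: Small white dish, 90 mm across, 35 mm high; leave alone. Origin: centre of its underside.
Mind the look-alikes: they are no part of the job. Of the things that look like the part that bears wand_grip, the middle-sized one is meant.

How it is judged (in metres and radians):
On the way, in this order (a step that is already met when the one before it is completed fails the run):
1. the lid is shut (value of joint lid below 0.03 rad), for 0.3 s.
2. the wand is out of its stand, in the gripper (distance of wand_grip from where it was at the start of the episode above 0.06 m and contact force between wand and stand below 0.05 N and contact force between the fingers and wand above 1 N), for 0.1 s.
At the end, for the whole second after the job is handed in: Lid shut (under 0.03 rad); the wand, held in the fingers and touching nothing but the lid, has its tip within 10 mm of the tag's centre, its axis within 0.14 rad (8 degrees) of square to the lid, the pin pushed in 1 to 11.5 mm and the contact force 0.5 to 8 N, all through the last second (value of joint lid below 0.03 rad and distance between tip and tag below 0.01 m and angle between the z axis of wand_grip and the z axis of tag, either way round below 0.14 rad and angle between wand_grip's own z axis and vertical below 0.8 rad and contact force between wand and bin between 0.5 and 8 N and value of joint wand_pin between 0.001 and 0.0115 m and contact force between the fingers and wand above 1 N and contact force between wand and stand below 0.05 N); the arm keeps its last pose, push and grip.
It fails at once if the wand is pressed hard (over 15 N) on the bin (contact force between wand and bin above 15 N).
It fails at once if another thing on the table is disturbed (moved over 30 mm) (distance of any of bottle_a, bottle_b, tumbler, opener, silicone_lid, dish from where it was at the start of the episode above 0.03 m).
It also fails if it takes over 64 s, if anything falls off the work surface, if the arm or the gripper's body presses on something with over 40 N, if the wrist force passes 120 N, or if a joint passes its speed limit or range.

### The arm

A 7-joint arm with a two-finger parallel gripper is mounted at the origin on the work surface. World frame = base frame: x ahead of the robot, y to its left, z up, the work surface at z = 0. Lengths are in mm, angles in rad, forces in N, time in s.
With the tool pointing down it reaches from about 350 to 900 mm from the base axis. Payload 19.9 kg.
Tool frame: the origin (TCP) lies on the centre line of the jaws, within the pads' length; the fingertips stand 8 mm ahead of it and the grasp point (between the pads) lies 11 mm behind it; z points along the fingers, y is the line along which they close (so a half turn about z gives the same grasp; the last joint's range is limited). The gripper opens to 85 mm and grips with 20 to 120 N. Pads are 22 mm wide; open, the fingers measure 114 mm over their backs; the gripper's body (76 mm by 85 mm) begins 54 mm behind the grasp point. The pads swing forward as they close: fully open they stand 13 mm farther back than shut.
Start: joints at [1.058, 0.417, -0.01, 1.614, 0.005, 1.111, -0.053], TCP at [283.492, -556.987, 239.26] pointing down, gripper open.
Joint ranges: [-2.81, 2.81], [-0.39, 2.02], [-1.27, 1.25], [0.06, 2.57], [-1.19, 4.33], [0.19, 2], [-2.82, 2.82]. Speed limits (rad/s): [1.89, 1.89, 2.39, 2.39, 3.01, 3.01, 3.01].

### API

Orientations are given as a rotation vector (axis times angle).
In Python, from bench import bot gives the robot as it stands.
- The arm moves only by the shell command python3 -m pendant 'ROWS' [OPENING]. ROWS is JSON, a list of rows, each a list of 6 numbers: the shift along the tool's x, y, z each as a share of 0.15 m, from -1 to 1, then the turn, a rotation vector about the tool's x, y, z each as a share of 90 degrees, from -1 to 1. A call has 1 to 5 rows; each row is the pose to reach, as a shift and turn from the pose commanded when the call began, along the tool's axes at that moment; what a row does not reach only later rows make up. A row lasts 1/12 s, in which the tool goes at most 41.7 mm and 7.16 degrees, less where a joint would pass 70% of its speed; a pose out of reach is approached as far as the arm can. A call with a number of a shift or a turn outside -1 to 1 is refused whole. A call with a gripper value outside its range is refused whole. OPENING is the closure, from -1 (fully open) to 1 (shut), set as the call begins (- or left out, the last holds). The fingers move at their own pace and stop on an object; the grip force is fixed at half the most. Time passes only in rows, so rows that repeat a pose let the fingers close. It gives the time, the measured TCP pose, the force, the opening and the grip force at its end, in the units of the state.
- bot.get_obs(): the state, without advancing time (a new reading comes with each control period).
- bot.read_camera(name): name is "scene" or "top"; returns a dict with "color" (420x560x3 uint8, blue, green, red), "depth" (420x560 float32, mm along the optical axis (not along the pixel's ray), 0 where there is no reading), "mtx" (3x3 intrinsics, pixels), "eye" and "attitude" of the camera in the world. Camera axes: x right, y up, looking along -z (the intrinsics and any distortion apply to the point x, -y, -z); pixel columns grow to the right and rows downward; lengths in mm; the calibration is good to about 2 mm. A picture is of the moment at which its call begins.
- bot.finish_job(): hands the job in; it is judged then, once.
Trained networks look in the newest picture that a camera, given by its name, has taken for a name from the list of things; names that differ only in an ending like _2 or _b are one class to them, and where a whole thing is asked for, a point or a joint stands for the part that bears it (a point fixed in the world has none). Each returns a list of dicts, best first, with "conf" (0 to 1); they miss things now and then, are a little off and sometimes report something else, mostly with a low value. They report only what shows in the picture. A call takes as long as a camera call. They do not tell look-alikes from the thing itself.
- bot.find_in(camera, thing): "location" ([x, y, z] in mm, in the coordinates of the camera as it stood for that picture, good to about 4 mm: the middle of the surface that is visible of it).
The state is a dict: "time_s": time; "joints": joint angles; "dq": joint speeds; "effort": joint torques, N m; "tcp_pos": TCP position; "ee_rot": TCP orientation; "wrist_force": force on the tool from outside, world axes, zero at the start; "ft_torque": the same for the moment, N m; "finger_gap": finger opening in mm; "grip_force": force on a finger pad.
Only numpy, scipy, OpenCV 4.12 (cv2) and the standard library are available. Lean on these libraries where they do the work, as an engineer would, in place of code of your own. Each camera call takes 0.05 s, during which the arm holds its last target. There are 200 camera calls.

## Working session

There is one attempt and no reset: what is moved stays moved. The work goes in short steps, Python scripts to look and compute and a shell command to move; the robot and the scene stay as the last step left them, time stands still between calls to the robot, and variables do not carry over. Pictures are saved under pics/ and viewed, at most 10 in all, crops included, and the job is handed in when it is done.

```bash
ls; mkdir -p pics
cat > h.py <<'E'
import numpy as np, cv2
from scipy.spatial.transform import Rotation as R
from bench import bot
def shot(cam,fn=None):
    d=bot.read_camera(cam)
    if fn: cv2.imwrite('pics/'+fn,d['color'])
    return d
def att(d):
    a=np.array(d['attitude'],float)
    return a if a.shape==(3,3) else R.from_rotvec(a).as_matrix() if a.size==3 else R.from_quat(a).as_matrix()
def cloud(d):
    K=np.array(d['mtx']);z=d['depth'].astype(float);v,u=np.mgrid[:z.shape[0],:z.shape[1]]
    p=np.stack([(u-K[0,2])/K[0,0]*z,-(v-K[1,2])/K[1,1]*z,-z],-1)
    w=p@att(d).T+np.array(d['eye']); w[z==0]=np.nan
    return w
def c2w(d,p): return att(d)@np.array(p)+np.array(d['eye'])
E
python3 - <<'E'
from h import *
for c in('scene','top'):
    d=shot(c,c+'1.png'); print(c,d['eye'],d['attitude'],d['mtx'],[k for k in d])
    for n in('bin','lid','tag','lid_edge','stand','wand_grip','tumbler','bottle_a','opener','silicone_lid','dish'):
        print(n,[(c2w(d,r['location']).round().tolist(),round(r['conf'],2)) for r in bot.find_in(c,n)[:4]])
o=bot.get_obs();print(o)
E
```

```text
pics
scene [1196.24165619 -604.4447318   812.96804034] [0.8126947  0.36461196 0.84426242] [[420.45267997   0.         284.58055247]
 [  0.         420.45267997 210.20043444]
 [  0.           0.           1.        ]] ['color', 'depth', 'mtx', 'eye', 'attitude']
bin [([568.0, 157.0, 145.0], 0.76)]
lid [([560.0, 181.0, 189.0], 0.65)]
tag [([559.0, 183.0, 191.0], 0.67)]
lid_edge [([560.0, 182.0, 187.0], 0.83)]
stand [([589.0, -280.0, 50.0], 0.87)]
wand_grip [([577.0, -259.0, 112.0], 0.61), ([336.0, 213.0, 20.0], 0.58), ([683.0, -264.0, 69.0], 0.57)]
tumbler [([420.0, 6.0, 69.0], 0.87)]
bottle_a [([762.0, -40.0, 127.0], 0.71), ([795.0, 63.0, 123.0], 0.56)]
opener [([571.0, -2.0, 4.0], 0.77), ([422.0, 3.0, 68.0], 0.58)]
silicone_lid [([352.0, -214.0, 6.0], 0.78), ([795.0, 64.0, 120.0], 0.63), ([562.0, 179.0, 191.0], 0.44), ([763.0, -44.0, 124.0], 0.42)]
dish [([335.0, 215.0, 19.0], 0.94)]
top [ 466.781548    -50.40787686 1077.83432542] [ 0.06494854 -0.09026498 -1.55194882] [[421.37075483   0.         271.91074015]
 [  0.         421.37075483 209.99637098]
 [  0.           0.           1. 
[... 659 characters left out ...]
]
{'time_s': 1.2, 'joints': array([ 1.05849339,  0.41739609, -0.01026466,  1.61360838,  0.00469286,
        1.11067846, -0.05300224]), 'dq': array([-0.00047936,  0.00099629, -0.00041315,  0.0004803 , -0.00140411,
       -0.00030443, -0.00125159]), 'effort': array([-8.96866313e-04, -8.64222693e+01,  6.77813720e-01, -4.35212088e+01,
        1.90559076e-02,  2.02993215e-03, -6.76659351e-05]), 'tcp_pos': array([ 283.48036115, -556.99596293,  239.25916466]), 'ee_rot': array([-3.05491276e+00, -7.32659512e-01,  9.53764472e-05]), 'wrist_force': array([ 0.04614004, -0.06390784,  0.85086125]), 'ft_torque': array([0.01216977, 0.00668983, 0.03504871]), 'grip_force': 0.0, 'finger_gap': 85.42842958579983}
```

View images.

View pics/top1.png

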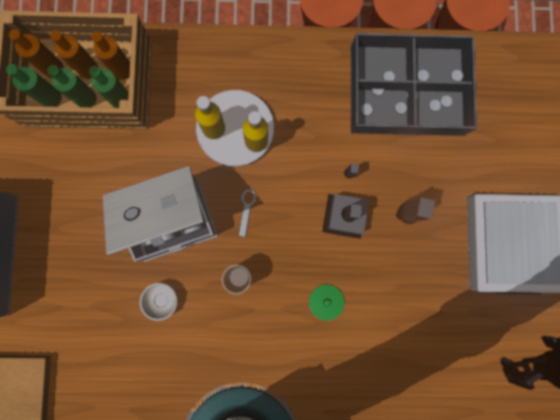

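View pics/scene1.png

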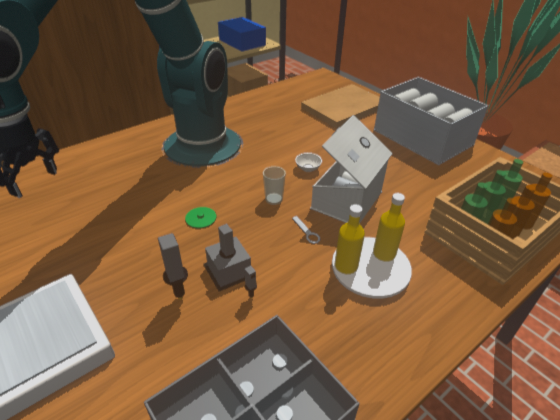

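Run:
```python
from h import *
for c in('top','scene'):
    d=shot(c); P=cloud(d); np.save(c+'.npy',P); cv2.imwrite(c+'c.png',d['color'])
    Q=P[np.isfinite(P[...,0])]
    def box(x0,x1,y0,y1,z0,z1): return Q[(Q[:,0]>x0)&(Q[:,0]<x1)&(Q[:,1]>y0)&(Q[:,1]<y1)&(Q[:,2]>z0)&(Q[:,2]<z1)]
    t=box(450,700,-100,100,-30,30); print(c,'table z',np.median(t[:,2]))
    s=box(480,640,-310,-180,58,72); r=cv2.minAreaRect(s[:,:2].astype(np.float32)); print('stand',len(s),r,np.median(s[:,2]))
    g=box(530,620,-300,-200,137,152); print('grip top',len(g),g.mean(0),cv2.minAreaRect(g[:,:2].astype(np.float32)) if len(g)>3 else 0)
    g=box(530,620,-300,-200,80,136); print('grip body',len(g),g.min(0),g.max(0))
    # lid plane RANSAC
    L=box(440,680,60,300,120,330); rng=np.random.default_rng(0);best=None
    for _ in range(400):
        a=L[rng.choice(len(L),3,False)];n=np.cross(a[1]-a[0],a[2]-a[0]);l=np.linalg.norm(n)
        if l<100: continue
        n/=l; m=abs((L-a[0])@n)<3
        if best is None or m.sum()>best.sum(): best=m
    I=L[best];c0=I.mean(0);n=np.linalg.svd(I-c0,full_matrices=False)[2][2];n*=np.sign(n[2]) if abs(n[2])>.1 else 1
    print('lid',len(L),len(I),'n',n,'c',c0,'tilt',np.arccos(abs(n[2])),'yaw',np.arctan2(n[1],n[0]))
    if n[0]>0 : n=-n if n[2]<0 else n
    h=np.cross([0,0,1],n);h/=np.linalg.norm(h);u=np.cross(h,n)
    q=np.c_[(I-c0)@h,(I-c0)@u].astype(np.float32);rr=cv2.minAreaRect(q);print('rect',rr)
    for b in cv2.boxPoints(rr): print('corner',(c0+b[0]*h+b[1]*u).round(1))
print(bot.get_obs()['time_s'])
```

```text
top table z 0.9385155181246319
stand 966 ((563.1649780273438, -250.79055786132812), (84.88934326171875, 84.31156158447266), 81.29779815673828) 65.73213985173072
grip top 155 [ 562.23617747 -249.83737047  144.97606231] ((562.9806518554688, -250.38185119628906), (23.76926040649414, 30.892948150634766), 85.86910247802734)
grip body 73 [ 545.99747898 -257.98642863   80.55913174] [ 577.71988917 -237.68241686  135.81751945]
lid 5640 5347 n [0.49847052 0.18276794 0.84742139] c [553.27709278 191.61389735 193.45691662] tilt 0.5596868836262064 yaw 0.35143668112974596
rect ((0.9394149780273438, 5.516639709472656), (166.80581665039062, 202.229736328125), 89.65508270263672)
corner [526.5  74.5 234.5]
corner [455.9 264.1 235.1]
corner [588.2 313.7 146.6]
corner [658.8 124.2 145.9]
scene table z -1.712867056320306
stand 737 ((564.3490600585938, -254.09739685058594), (85.48889923095703, 88.5571060180664), 80.69022369384766) 63.276710608837334
grip top 116 [ 566.83248309 -255.25035193  142.42519927] ((565.201171875, -254.6547393798828), (24.03105926513672, 30.816938400268555), 87.87550354003906)
grip body 233 [ 549.15758725 -267.99997846   80.23570465] [ 582.02962595 -242.92962102  135.93342702]
lid 2738 2466 n [0.49718747 0.18320026 0.84808153] c [562.49191447 183.13333892 187.33213806] tilt 0.5584422584991041 yaw 0.3530363048671156
rect ((8.609542846679688, -0.29520416259765625), (207.14321899414062, 164.08917236328125), 0.26408159732818604)
corner [660.1 117.5 144.3]
corner [529.3  70.1 231.2]
corner [458.4 264.7 230.7]
corner [589.3 312.2 143.8]
1.3
```

```bash
for i in 1 2 3 4; do python3 -m pendant '[[0.88,-0.92,-0.06,0,0,0],[0.88,-0.92,-0.06,0,0,0],[0.88,-0.92,-0.06,0,0,0],[0.88,-0.92,-0.06,0,0,0],[0.88,-0.92,-0.06,0,0,0]]' 1; done
```

```text
time_s: 1.72
tcp_pos: [339.7, -370.3, 248.6]
ee_rot: [-3.054, -0.737, -0.001]
wrist_force: [1.1, 0.0, 0.3]
finger_gap: 25.3
grip_force: 0.0
time_s: 2.13
tcp_pos: [394.4, -187.5, 257.8]
ee_rot: [3.053, 0.737, 0.001]
wrist_force: [0.8, -0.4, 0.2]
finger_gap: 0.2
grip_force: 0.0
time_s: 2.55
tcp_pos: [449.2, -4.3, 266.9]
ee_rot: [-3.054, -0.738, -0.002]
wrist_force: [0.2, -0.8, 0.3]
finger_gap: -0.1
grip_force: 0.0
time_s: 2.97
tcp_pos: [503.9, 178.7, 275.7]
ee_rot: [-3.053, -0.736, -0.002]
wrist_force: [-0.5, -0.7, -0.4]
finger_gap: -0.2
grip_force: 0.0
```

```bash
python3 -m pendant '[[0.02,0.02,0.1,0,0,0],[0.02,0.02,0.2,0,0,0],[0.02,0.02,0.25,0,0,0],[0.02,0.02,0.3,0,0,0],[0.02,0.02,0.35,0,0,0]]' 1; python3 -m pendant '[[0,0,0.04,0,0,0],[0,0,0.08,0,0,0],[0,0,0.12,0,0,0],[0,0,0.16,0,0,0],[0,0,0.2,0,0,0]]'
```

```text
time_s: 3.38
tcp_pos: [507.9, 173.0, 222.7]
ee_rot: [3.055, 0.732, 0.001]
wrist_force: [0.6, 0.1, 2.2]
finger_gap: 0.5
grip_force: 0.9
time_s: 3.8
tcp_pos: [507.7, 173.1, 192.3]
ee_rot: [3.055, 0.732, 0.0]
wrist_force: [-1.1, -0.6, 2.3]
finger_gap: -0.1
grip_force: 1.0
```

```bash
python3 -m pendant '[[0,0,0.04,0,0,0],[0,0,0.08,0,0,0],[0,0,0.12,0,0,0],[0,0,0.16,0,0,0],[0,0,0.2,0,0,0]]'
```

```text
time_s: 4.22
tcp_pos: [507.6, 173.1, 162.1]
ee_rot: [-3.055, -0.733, 0.0]
wrist_force: [-1.4, -0.3, 2.2]
finger_gap: 0.1
grip_force: 1.0
```

```bash
python3 -m pendant '[[0,0,0.06,0,0,0],[0,0,0.12,0,0,0],[0,0,0.18,0,0,0],[0,0,0.23,0,0,0],[0,0,0.27,0,0,0]]'; python3 -m pendant '[[0,0,0.01,0,0,0],[0,0,0.02,0,0,0],[0,0,0.03,0,0,0]]'
```

```text
time_s: 4.63
tcp_pos: [507.7, 173.1, 121.3]
ee_rot: [-3.055, -0.733, 0.0]
wrist_force: [0.6, -0.0, 2.5]
finger_gap: 0.2
grip_force: 1.0
time_s: 4.88
tcp_pos: [507.8, 173.2, 117.9]
ee_rot: [-3.055, -0.733, -0.0]
wrist_force: [-2.2, -0.7, 15.1]
finger_gap: -0.2
grip_force: 7.9
```

```bash
python3 -m pendant '[[0,0,0.01,0,0,0],[0,0,0.01,0,0,0],[0,0,0.01,0,0,0]]'; python3 -m pendant '[[0,0,-0.2,0,0,0],[0,0,-0.5,0,0,0],[0,0,-0.75,0,0,0],[0,0,-1,0,0,0],[-0.1,0.1,-1,0,0,0]]' -1; python3 -m pendant '[[-0.3,0.9,-0.1,0,0,0],[-0.3,0.9,-0.1,0,0,0],[-0.3,0.9,-0.1,0,0,0],[-0.3,0.9,-0.1,0,0,0]]'
python3 - <<'E'
from h import *
for c in('top','scene'):
    d=shot(c,c+'2.png'); P=cloud(d); np.save(c+'2.npy',P)
    Q=P[np.isfinite(P[...,0])]
    bx=np.array([.938,.345,0]);by=np.array([-.345,.938,0]);C=np.array([546.8,188.6,0])
    a=(Q-C)@bx;b=(Q-C)@by
    I=Q[(abs(a)<65)&(abs(b)<85)&(Q[:,2]>70)&(Q[:,2]<200)]
    for _ in range(4):
        c0=I.mean(0);n=np.linalg.svd(I-c0,full_matrices=False)[2][2];n*=np.sign(n[2]);I=I[abs((I-c0)@n)<4]
    print(c,len(I),n,np.arccos(n[2]),np.arctan2(-n[1],-n[0]),'pred z at tag xy (lid face)',c0[2]-(n[:2]@(np.array([529,224.7])-c0[:2]))/n[2])
    # dark ring round tag
    g=cv2.cvtColor(d['color'],cv2.COLOR_BGR2GRAY)
    m=(np.abs((P-C)@bx+5)<40)&(np.abs((P-C)@by-40)<40)&(g<85)&(np.abs((P-c0)@n)<8)
    if m.sum()>5: print('ring',m.sum(),np.nanmean(P[m],0),P[m].min(0),P[m].max(0))
    print([(c2w(d,r['location']).round(),round(r['conf'],2)) for r in bot.find_in(c,'tag')])
E
```

```text
time_s: 5.13
tcp_pos: [508.0, 173.3, 117.7]
ee_rot: [3.054, 0.733, 0.002]
wrist_force: [-8.6, -3.7, 23.8]
finger_gap: 0.0
grip_force: 13.0
time_s: 5.55
tcp_pos: [503.4, 157.0, 273.4]
ee_rot: [-3.052, -0.738, -0.015]
wrist_force: [1.0, 0.5, -0.0]
finger_gap: 60.6
grip_force: 0.0
time_s: 5.88
tcp_pos: [522.6, 6.7, 281.9]
ee_rot: [3.055, 0.725, 0.0]
wrist_force: [0.1, -0.2, -0.2]
finger_gap: 85.5
grip_force: 0.0
top 2097 [-0.32092183 -0.11640432  0.93992511] 0.34838546396901193 0.34796020508241376 pred z at tag xy (lid face) 121.29849130849324
[(array([536., 237., 127.]), 0.86)]
scene 1243 [-0.32266916 -0.11824729  0.93909648] 0.3508047085215017 0.3512679241092012 pred z at tag xy (lid face) 118.43266928002502
[]
```

Run:
```python
import cv2,numpy as np
a=cv2.imread('pics/top2.png')[150:290,80:240];b=cv2.imread('pics/scene2.png')[110:250,270:430]
cv2.imwrite('pics/c1.png',np.hstack([cv2.resize(x,None,fx=2.4,fy=2.4,interpolation=cv2.INTER_CUBIC) for x in(a,b)]))
```

```text
(no output)
```

View pics/c1.png

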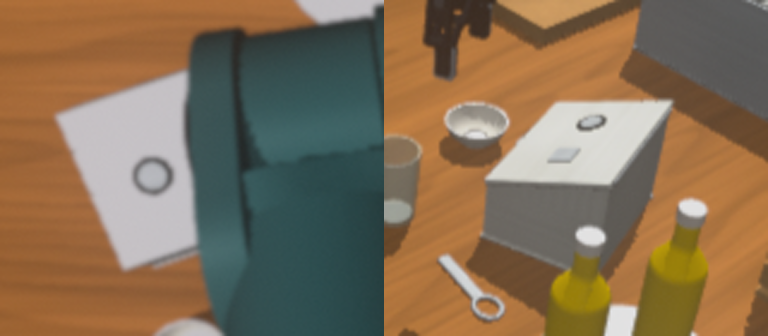

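The lid is shut. The ringed tag shows in top at px (143.8, 222.9) and in scene at px (356.7, 160.8).

Run:
```python
import numpy as np
for f,u,v in(('top2',143.75,222.9),('scene2',356.7,160.8)):
    P=np.load(f+'.npy');u=int(round(u-.5));v=int(round(v-.5))
    print(f,np.nanmedian(P[v-1:v+2,u-1:u+2].reshape(-1,3),0))
# refine grip yaw from side edges: wand & stand top pts
for f in('top','scene'):
    P=np.load(f+'.npy');Q=P[np.isfinite(P[...,0])]
    g=Q[(abs(Q[:,0]-564)<40)&(abs(Q[:,1]+252)<40)&(abs(Q[:,2]-144)<5)]
    print(f,len(g),g[:,:2].min(0),g[:,:2].max(0),g.mean(0))
```

```text
top2 [529.13529133 225.43946081 124.32673063]
scene2 [528.61744692 224.22023815 121.02583704]
top 144 [ 547.43938488 -261.70476708] [ 578.92336297 -237.67088149] [ 562.36005767 -250.1393109   145.11646328]
scene 106 [ 549.67898929 -266.89674287] [ 580.66768073 -242.46111588] [ 566.34112037 -254.66496532  142.82347343]
```

```bash
python3 -m pendant '[[-0.27,0.83,0,0,0,0],[-0.27,0.83,0,0,0,0],[-0.27,0.83,0,0,0,0],[-0.27,0.83,0,0,0,0]]' -1;  python3 -m pendant '[[-0.27,0.83,0.2,0,0,0.33],[-0.27,0.83,0.2,0,0,0.33],[-0.27,0.83,0.2,0,0,0.33],[-0.27,0.83,0.2,0,0,0.33],[-0.27,0.83,0.2,0,0,0.33]]'
python3 - <<'E'
from h import *
d=shot('scene','s3.png'); cv2.imwrite('pics/s3c.png',cv2.resize(d['color'][150:320,120:320],None,fx=3,fy=3))
o=bot.get_obs(); print(R.from_rotvec(o['ee_rot']).as_matrix().round(3),o['tcp_pos'],o['joints'])
E
```

```text
time_s: 6.42
tcp_pos: [542.7, -123.0, 280.8]
ee_rot: [3.056, 0.724, -0.002]
wrist_force: [-0.3, -1.3, -0.2]
finger_gap: 85.3
grip_force: 0.0
time_s: 6.83
tcp_pos: [562.8, -248.4, 249.7]
ee_rot: [-3.14, 0.091, 0.003]
wrist_force: [0.5, 1.3, -0.5]
finger_gap: 85.5
grip_force: 0.0
[[ 0.999 -0.05  -0.001]
 [-0.05  -0.999  0.001]
 [-0.001 -0.001 -1.   ]] [ 563.19669889 -246.05797601  250.41229031] [ 0.56155705  0.40231927 -0.26256604  1.62061973  0.11182145  1.13484676
 -1.34971711]
```

View pics/s3c.png

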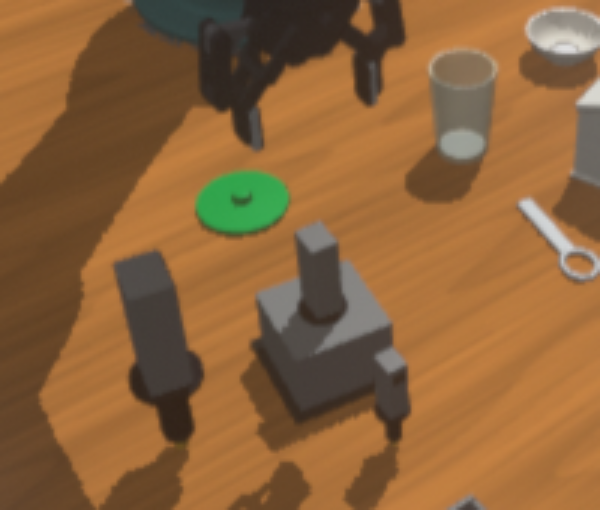

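```bash
python3 -m pendant '[[0,0.03,0.2,0,0,0],[0,0.03,0.4,0,0,0],[0,0.03,0.6,0,0,0],[0,0.03,0.8,0,0,0],[0,0.03,1,0,0,0]]' -1;  python3 -m pendant '[[0,0,0,0,0,0],[0,0,0,0,0,0]]'
```

```text
time_s: 7.3
tcp_pos: [563.5, -248.3, 100.6]
ee_rot: [-3.14, 0.065, -0.002]
wrist_force: [0.3, -1.2, -0.1]
finger_gap: 85.3
grip_force: 0.0
time_s: 7.47
tcp_pos: [562.9, -248.9, 101.2]
ee_rot: [-3.139, 0.068, 0.002]
wrist_force: [0.3, 0.5, 0.7]
finger_gap: 85.3
grip_force: 0.0
```

```bash
python3 -m pendant '[[0.01,0.02,0,0,0,0],[0.01,0.02,0,0,0,0]]' -1;  python3 -m pendant '[[0,0,0,0,0,0],[0,0,0,0,0,0],[0,0,0,0,0,0],[0,0,0,0,0,0],[0,0,0,0,0,0]]' 1; python3 -m pendant '[[0,0,0,0,0,0],[0,0,0,0,0,0],[0,0,0,0,0,0]]'
```

```text
time_s: 7.63
tcp_pos: [565.6, -254.4, 103.7]
ee_rot: [3.14, -0.073, 0.005]
wrist_force: [0.1, -0.3, 0.5]
finger_gap: 85.5
grip_force: 0.0
time_s: 8.05
tcp_pos: [564.2, -254.0, 101.5]
ee_rot: [3.141, -0.075, 0.0]
wrist_force: [-1.6, 3.2, 2.7]
finger_gap: 25.5
grip_force: 1.6
time_s: 8.3
tcp_pos: [564.3, -254.0, 101.5]
ee_rot: [3.141, -0.075, 0.0]
wrist_force: [-1.0, 0.7, 5.3]
finger_gap: 23.3
grip_force: 58.7
```

```bash
python3 -m pendant '[[0,0,-0.15,0,0,0],[0,0,-0.35,0,0,0],[0,0,-0.6,0,0,0],[0,0,-0.8,0,0,0],[0,0,-1,0,0,0]]' 1; python3 -m pendant '[[0,0,-0.2,0,0,0],[0,0,-0.2,0,0,0],[0,0,-0.2,0,0,0]]'
python3 - <<'E'
from h import *
d=shot('scene','s4.png'); P=cloud(d);np.save('s4.npy',P); cv2.imwrite('pics/s4c.png',cv2.resize(d['color'][80:280,130:330],None,fx=3,fy=3))
o=bot.get_obs(); print(R.from_rotvec(o['ee_rot']).as_matrix().round(3),o['tcp_pos'],o['joints'],o['wrist_force'])
E
```

```text
time_s: 8.72
tcp_pos: [563.9, -253.8, 252.8]
ee_rot: [-3.141, 0.075, 0.0]
wrist_force: [-0.4, -0.4, -2.4]
finger_gap: 23.3
grip_force: 59.3
time_s: 8.97
tcp_pos: [564.6, -254.1, 282.5]
ee_rot: [3.14, -0.075, 0.003]
wrist_force: [0.2, 0.1, -2.8]
finger_gap: 23.2
grip_force: 59.4
[[ 0.999 -0.048 -0.   ]
 [-0.048 -0.999  0.   ]
 [-0.     0.    -1.   ]] [ 563.96982676 -253.94464636  280.92090456] [ 0.57313189  0.38415109 -0.26420108  1.57548579  0.10542558  1.19619082
 -1.32976294] [ 0.11304876  0.18144841 -2.2271583 ]
```

View pics/s4c.png

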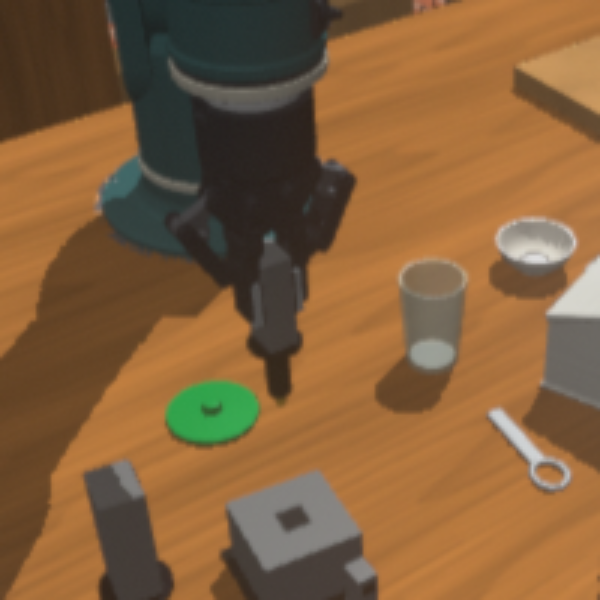

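```bash
cat > plan.py <<'E'
from h import *
import sys
gap=float(sys.argv[1]); L=95.5
n=np.array([-.3215,-.1175,.9396]);n/=np.linalg.norm(n);tag=np.array([529,224.8,123.3])
z=-n; y=np.cross(z,[np.cos(.35),np.sin(.35),0]);y/=np.linalg.norm(y);R1=np.c_[np.cross(y,z),y,z]
o=bot.get_obs();R0=R.from_rotvec(o['ee_rot']).as_matrix();p=o['tcp_pos']
tgt=tag+n*(L+gap)
print('tcp target',tgt,'tip now err in tag axes (bx,by,n)',R1.T@(p+R0[:,2]*L-tag)*[1,-1,-1],'t',o['time_s'],'F.n',o['wrist_force'].round(2),o['wrist_force']@n)
print('shift units',(R0.T@(tgt-p)/150).round(3),'turn units',(R.from_matrix(R0.T@R1).as_rotvec()/(np.pi/2)).round(3),'ang z',np.arccos(R0[:,2]@z))
E
python3 plan.py 30
python3 - <<'E'
from h import *
d=bot.read_camera('scene')
K=np.array(d['mtx'])
o=bot.get_obs()
for s in(95.5,45,-30):
    w=o['tcp_pos']+R.from_rotvec(o['ee_rot']).as_matrix()[:,2]*s
    c=att(d).T@(w-np.array(d['eye']));u=K@np.array([c[0],-c[1],-c[2]])/-c[2];print(s,u[:2],(u[:2]-[130,80])*3)
E
```

```text
tcp target [488.6520861  210.05387283 241.21881774] tip now err in tag axes (bx,by,n) [-102.11125518 -461.69359345  103.38457799] t 9.0167 F.n [ 0.11  0.18 -2.23] -2.1502853861320133
shift units [-0.649 -3.066  0.265] turn units [ 0.044  0.22  -0.251] ang z 0.3495716783669949
95.5 [223.26469462 215.09933723] [279.79408386 405.29801169]
45 [221.58942541 197.68871452] [274.76827624 353.06614356]
-30 [218.86645121 169.38957528] [266.59935362 268.16872585]
```

```bash
for i in 1 2 3; do python3 -m pendant '[[-0.21,-1,0,0,0,0],[-0.21,-1,0,0,0,0],[-0.21,-1,0,0,0,0],[-0.21,-1,0,0,0,0],[-0.21,-1,0,0,0,0]]' 1 | sed -n 2,4p; done; python3 -m pendant '[[0,0,0,0.01,0.06,-0.06],[0,0,0,0.02,0.11,-0.125],[0,0,0,0.03,0.165,-0.19],[0,0,0,0.044,0.22,-0.25],[0,0,0,0.044,0.22,-0.25]]'; python3 plan.py 20
```

```text
tcp_pos: [538.8, -96.1, 280.3]
ee_rot: [-3.139, 0.063, 0.003]
wrist_force: [0.6, 0.8, -1.8]
tcp_pos: [513.9, 54.8, 280.4]
ee_rot: [-3.139, 0.063, 0.003]
wrist_force: [0.7, -0.4, -2.1]
tcp_pos: [488.9, 205.8, 280.3]
ee_rot: [-3.139, 0.063, 0.004]
wrist_force: [-0.7, 0.4, -0.3]
time_s: 10.73
tcp_pos: [489.7, 198.9, 279.7]
ee_rot: [-2.988, -0.537, -0.533]
wrist_force: [0.6, 0.2, -0.7]
finger_gap: 23.4
grip_force: 59.7
tcp target [491.86705932 211.22886305 231.82289601] tip now err in tag axes (bx,by,n) [ 10.82689081 -10.95293972  67.13303942] t 10.7333 F.n [ 0.63  0.17 -0.7 ] -0.8801038555578773
shift units [-0.071 -0.073  0.314] turn units [ 0.001 -0.002  0.004] ang z 0.0033006684503549552
```

```bash
python3 -m pendant '[[-0.07,-0.07,0.1,0,0,0],[-0.07,-0.07,0.2,0,0,0],[-0.07,-0.07,0.31,0,0,0],[-0.07,-0.07,0.31,0,0,0],[-0.07,-0.07,0.31,0,0,0]]' 1 >/dev/null;  python3 -m pendant '[[0,0,0,0,0,0],[0,0,0,0,0,0],[0,0,0,0,0,0]]' ; python3 plan.py 0
python3 - <<'E'
from h import *
d=shot('scene','s5.png');cv2.imwrite('pics/s5c.png',cv2.resize(d['color'][70:220,290:440],None,fx=4,fy=4))
K=np.array(d['mtx']);w=np.array([529,224.8,123.3]);c=att(d).T@(w-np.array(d['eye']));u=K@np.array([c[0],-c[1],-c[2]])/-c[2];print((u[:2]-[290,70])*4)
o=bot.get_obs()
w=o['tcp_pos']+R.from_rotvec(o['ee_rot']).as_matrix()[:,2]*95.5;c=att(d).T@(w-np.array(d['eye']));u=K@np.array([c[0],-c[1],-c[2]])/-c[2];print((u[:2]-[290,70])*4)
E
```

```text
time_s: 11.4
tcp_pos: [493.5, 211.9, 234.7]
ee_rot: [-2.989, -0.527, -0.53]
wrist_force: [-0.8, -0.8, -0.7]
finger_gap: 23.3
grip_force: 59.5
tcp target [498.29700575 213.57884347 213.03105254] tip now err in tag axes (bx,by,n) [2.78415033e+00 8.70331375e-03 2.21346230e+01] t 11.4 F.n [-0.81 -0.77 -0.73] -0.33890698930240776
shift units [-0.018  0.001  0.148] turn units [ 0.001 -0.001 -0.001] ang z 0.001910716217336492
[264.2796508  358.32379569]
[261.91257919 331.45359691]
```

View pics/s5c.png

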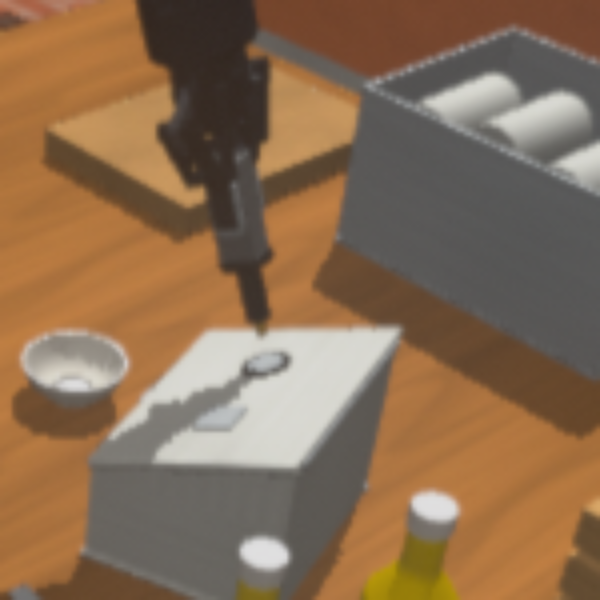

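```bash
python3 -m pendant '[[-0.01,0,0.04,0,0,0],[-0.015,0,0.08,0,0,0],[-0.015,0,0.1,0,0,0],[-0.015,0,0.1,0,0,0],[-0.015,0,0.1,0,0,0]]' 1 >/dev/null
for i in 1 2; do python3 -m pendant '[[0,0,0,0,0,0],[0,0,0,0,0,0]]'|sed -n 4p ; python3 plan.py 0; done
for i in 1 2 3 4; do python3 -m pendant '[[0,0,0.01,0,0,0],[0,0,0.02,0,0,0],[0,0,0.02,0,0,0],[0,0,0.02,0,0,0]]' >/dev/null; python3 plan.py 0|head -1; done
```

```text
wrist_force: [-0.8, 0.1, -1.1]
tcp target [498.29700575 213.57884347 213.03105254] tip now err in tag axes (bx,by,n) [0.20920103 0.18143791 6.605011  ] t 12.0333 F.n [-0.79  0.07 -1.11] -0.8007001336831641
shift units [-0.001  0.002  0.044] turn units [ 0.    -0.001 -0.   ] ang z 0.0010817436577949518
wrist_force: [0.2, 0.8, -1.2]
tcp target [498.29700575 213.57884347 213.03105254] tip now err in tag axes (bx,by,n) [0.16650418 0.05738012 6.60422876] t 12.2 F.n [ 0.17  0.77 -1.23] -1.3014860877586654
shift units [-0.001  0.001  0.044] turn units [ 0.    -0.001 -0.   ] ang z 0.0011898545115784293
tcp target [498.29700575 213.57884347 213.03105254] tip now err in tag axes (bx,by,n) [-0.03379096  0.11149875  3.37236727] t 12.5333 F.n [ 0.59 -0.78 -1.88] -1.860127210684492
tcp target [498.29700575 213.57884347 213.03105254] tip now err in tag axes (bx,by,n) [0.1349653  0.15331385 0.45164618] t 12.8667 F.n [-0.46  0.2  -0.74] -0.5687645857922687
tcp target [498.29700575 213.57884347 213.03105254] tip now err in tag axes (bx,by,n) [ 0.12910174  0.14456954 -2.54628431] t 13.2 F.n [-0.56  0.22  0.69] 0.8026491922664978
tcp target [498.29700575 213.57884347 213.03105254] tip now err in tag axes (bx,by,n) [ 0.15979107  0.13106782 -5.53887066] t 13.5333 F.n [-0.59  0.07  2.15] 2.203289488148799
```

```bash
for i in 1 2 3 4; do python3 -m pendant '[[0,0,0,0,0,0]]' >/dev/null; python3 plan.py 0|head -1|cut -c60-; done
python3 - <<'E'
from h import *
a=shot('scene')['color'][70:220,290:440];b=shot('top')['color'][150:300,70:220]
cv2.imwrite('pics/e.png',np.hstack([cv2.resize(x,(390,390),interpolation=cv2.INTER_CUBIC) for x in(a,b)]))
E
```

```text
err in tag axes (bx,by,n) [ 0.12810934  0.18962825 -5.49361674] t 13.6167 F.n [-0.69  0.34  1.83] 1.9015994085581234
 err in tag axes (bx,by,n) [ 0.15524935  0.13328438 -5.44527751] t 13.7 F.n [-1.2   0.43  1.79] 2.0202014319302624
 err in tag axes (bx,by,n) [ 0.16442841  0.13601321 -5.4403199 ] t 13.7833 F.n [-1.28 -0.19  1.82] 2.145349544734035
 err in tag axes (bx,by,n) [ 0.12826873  0.12626036 -5.45379666] t 13.8667 F.n [-0.16  0.36  1.52] 1.4351185777888351
```

View pics/e.png

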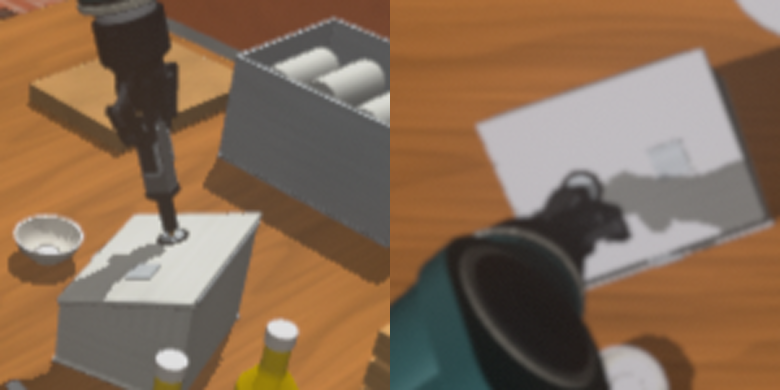

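The wand tip sits inside the tag's ring (scene crop about (172, 235)) and the lid is shut. The wrist force along the lid normal has risen about 3 N since before contact.

```bash
python3 -c "from bench import bot; print(bot.finish_job())"
```

```text
the job is handed in; nothing more can be done
None
```

I shut the lid and handed in the job with the wand held square on the tag, pressing at about 3 N with the pin roughly 5 mm in; the hand-in call returned no verdict.

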